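Fit the water filter cartridge and snap its cap shut

ROBOT

A 7-joint arm with a two-finger parallel gripper is mounted at the origin on a cart in front of the work surface, level with it; the furniture and walls round the work are solid. World frame = base frame: x ahead of the robot, y to its left, z up, the work surface at z = 0. Lengths are in m, angles in rad, forces in N, time in s.
With the tool pointing down it reaches from about 0.4 to 0.85 m from the base axis. Payload 4.5 kg.
Tool frame: the origin (TCP) lies midway between the tips of the shut fingers; the grasp point (between the pads) lies 19 mm behind it (manip.grip_depth is the distance from the TCP to the grasp point, in m); z points along the fingers, y is the line along which they close (so a half turn about z gives the same grasp; the last joint's range is limited). The gripper opens to 85 mm and grips with 20 to 120 N. Pads are 22 mm wide; open, the fingers measure 114 mm over their backs; the gripper's body (76 mm by 85 mm) begins 54 mm behind the grasp point. The pads swing forward as they close: fully open they stand 13 mm farther back than shut.
Start: joints at [-1.245, 0.689, -0.195, 1.565, 0.157, 0.902, -0.215], TCP at [0.18, 0.599, 0.231] pointing down, gripper open.
Joint ranges: [-3.01, 3.01], [-0.46, 2.08], [-1.47, 1.51], [0.13, 2.56], [-1, 4.14], [0.04, 2.09], [-2.66, 2.66]. Speed limits (rad/s): [2.57, 2.57, 3.14, 3.14, 3.14, 3.14, 3.14].

INTERFACE

Orientations are given as a rotation vector (axis times angle).
In Python, from cell import manip gives the robot as it stands.
- The arm moves only by the shell command python3 -m jog 'ROWS' [OPENING] [FORCE]. ROWS is JSON, a list of rows, each a list of 4 numbers: the shift along the tool's x, y, z each as a share of 15 cm, from -1 to 1, then the turn about the tool's z as a share of 90 degrees, from -1 to 1. A call has 1 to 20 rows; each row shifts and turns the commanded pose from where the row before left it, along the tool's axes as they then stand; what a row does not reach is not made up. A row lasts 1/8 s, in which the tool goes at most 62.5 mm and 10.7 degrees, less where a joint would pass 70% of its speed; a pose out of reach is approached as far as the arm can. A call with a number of a shift or a turn outside -1 to 1 is refused whole. A call with a gripper value outside its range is refused whole. OPENING is the opening, from 0 (shut) to 1 (fully open), set as the call begins (- or left out, the last holds). The fingers move at their own pace and stop on an object; FORCE is the grip in N (left out, the last holds). Time passes only in rows, so rows that do not move let the fingers close. It gives the time, the measured TCP pose, the force, the opening and the grip force at its end, in the units of the state.
- manip.observe(): the state, without advancing time (a new reading comes with each control period).
- manip.snapshot(name): name is "side" or "top"; returns the picture (400x640x3 uint8, red, green, blue); there is no depth.
- manip.calibration(name): a dict with "fx", "fy", "cx", "cy" (pixels), "position" and "orientation" of the camera in the world. Camera axes: x right, y down, z forward; pixel columns grow to the right and rows downward; lengths in m; the calibration is good to about 2 mm. A picture is of the moment at which its call begins. calibration takes no time and is no camera call.
- manip.hand_in(): hands the job in; it is judged then, once.
The state is a dict: "clock": time; "joint_positions": joint angles; "dq": joint speeds; "effort": joint torques, N m; "ee_pos": TCP position; "tcp_rot": TCP orientation; "wrist_force": force on the tool from outside, world axes, zero at the start; "ft_torque": the same for the moment, N m; "grip_width": finger opening in m; "gripper_force": force on a finger pad.
Only numpy, scipy, OpenCV 4.12 (cv2) and the standard library are available. Lean on these libraries where they do the work, as an engineer would, in place of code of your own. Each camera call takes 0.05 s, during which the arm holds its last target. There are 200 camera calls.

TASK

Fit the water filter beside the sink: slide the filter cartridge, stem up, all the way down into the filter housing, then put the bell-shaped cap over the housing's neck and press it straight down until it clicks past the ball catches and sits fully home. Keep pressing after the click: the job ends with the gripper still on the cap, bearing down on it with a firm steady push (about 10 N), not letting go. Do not disturb the salt shaker, the mug and the spice jar standing nearby.

Things in the scene. Friction and masses are not known exactly. Their poses are not given: they have to be found in the camera images.
- housing: Filter housing fixed to the worktop, upright. Origin: centre of its underside, z up its axis. White plinth 92 mm in diameter, white body 76 mm in diameter up to a flat shoulder at z = 60 mm, on it a steel neck 54 mm in diameter up to z = 84 mm. A steel spout sticks out along -x to 67 mm from the axis, 51 mm high. Otherwise round: its yaw does not matter for the work.
- housing_mouth (a point): Centre of the mouth on top of the housing's neck, z = 84 mm over its origin; the rim is rounded. Below it a round bore 38 mm in diameter, 64 mm deep, flat floor (20 mm over the housing's origin). Four spring-loaded steel balls (the catches) stand 3 mm out of the neck's outside, 13 mm below this point.
- cartridge: Filter cartridge, loose, upright on the worktop, 0.08 to 0.17 kg. Origin: centre of its underside, z up its axis. White cylinder 36 mm in diameter, 65 mm high, foot chamfered 3 mm; on top a grip stem. It enters the housing's bore with 1 mm to spare all round; fully in, its origin is 20 mm over the housing's and its shoulder 1 mm above the rim: only the stem stands out, up to 111 mm.
- stem_top (a point): Centre of the top of the cartridge's upright grip stem, 91 mm over the cartridge's origin. The stem is 18 mm in diameter and 26 mm high; grip it from above.
- cap: Bell-shaped cap, loose, open side down on the worktop, 0.08 kg. Origin: centre of its lower rim, z up its axis. White bell 66 mm in diameter, 58 mm high, hollow 54 mm deep (room for the stem), grip knob on top. A bead inside the rim, 3.5 mm up, leaves an opening 56 mm in diameter that passes over the 54 mm neck. Its yaw does not matter. Fully home its origin is 60 mm over the housing's.
- knob_top (a point): Centre of the top of the cap's upright round grip knob, 84 mm over the cap's origin; the knob is 28 mm in diameter and 26 mm high; grip it from above. Pressed on the neck, the cap meets the ball catches with its origin about 72 mm over the housing's; going on takes up to about 10 N, which drops at about 68 mm (the click); at 60 mm it stops hard on the shoulder.
- salt_shaker: Bystander: salt shaker with a grey top, 44 mm in diameter, 90 mm high, origin at the centre of its underside.
- mug: Bystander: mug, 88 mm wide (119 mm with its handle), 99 mm high, origin at the centre of its underside's bounding box.
- spice_jar: Bystander: glass spice jar with a screw cap, 45 mm in diameter, 106 mm high, origin at the centre of its underside.
Mind the look-alikes: they are no part of the job. Leave any purple look-alike of the cap alone. Leave any turquoise look-alike of the cartridge alone.

How it is judged:
By the outcome, as a careful person would: the job done as asked, in the order asked, and still so for the second after the job is handed in, while the arm keeps its last pose, push and grip.
It also fails if it takes over 67 s, if anything falls off the work surface, if the arm or the gripper's body presses on something with over 40 N, if the wrist force passes 120 N, or if a joint passes its speed limit or range.

## Working session

There is one attempt and no reset: what is moved stays moved. The work goes in short steps, Python scripts to look and compute and a shell command to move; the robot and the scene stay as the last step left them, time stands still between calls to the robot, and variables do not carry over. Pictures are saved under pics/ and viewed, at most 10 in all, crops included, and the job is handed in when it is done.

```bash
mkdir -p pics; python3 - <<'E'
from cell import manip
import cv2
s=manip.observe(); print({k:s[k] for k in("clock","ee_pos","tcp_rot","wrist_force","grip_width")},manip.grip_depth)
for n in("side","top"):
    cv2.imwrite(f"pics/{n}0.png",manip.snapshot(n)[:,:,::-1]); print(n,manip.calibration(n))
E
```

```text
{'clock': 0.0, 'ee_pos': array([0.17963681, 0.59793607, 0.23046432]), 'tcp_rot': array([-4.56543972e-01, -3.10809740e+00,  2.96558597e-03]), 'wrist_force': array([-0.92070759, -0.60259432, -0.11760067]), 'grip_width': 0.08528236276811721} 0.0187
side {'fx': 390.8632811423687, 'fy': 390.8632811423687, 'cx': 320.640539396225, 'cy': 196.23515893408697, 'position': array([0.53689394, 0.35708867, 0.6340132 ]), 'orientation': array([-0.16166986,  2.79969128, -1.29901914])}
top {'fx': 404.9024261290891, 'fy': 404.9024261290891, 'cx': 316.63504234889655, 'cy': 194.37958560309633, 'position': array([ 0.51890979, -0.30210073,  0.93426269]), 'orientation': array([-2.18320911,  2.18809762, -0.07994167])}
```

View pics/side0.png

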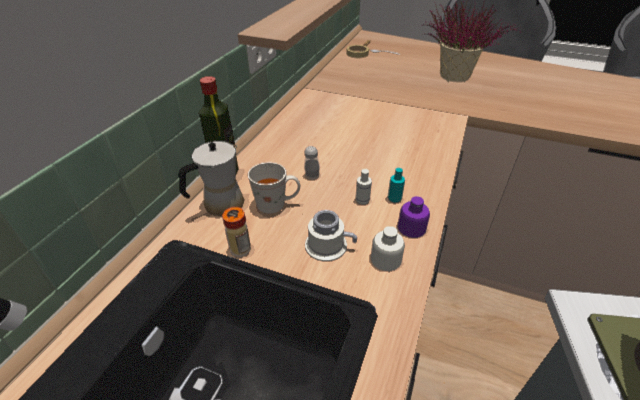

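View pics/top0.png

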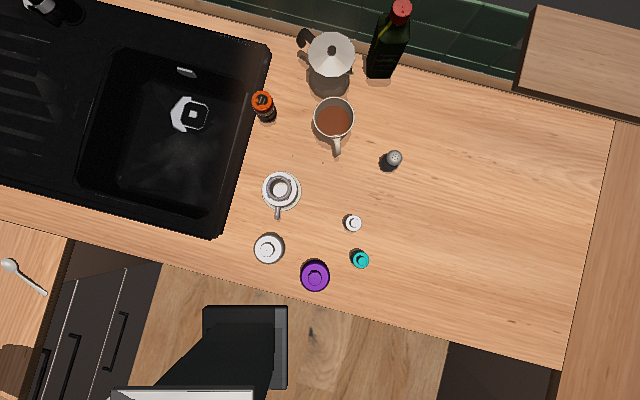

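The side view shows the stem at about (365,174), the knob at about (390,233), and the mouth at about (326,220). In the top view the stem is at about (353,222), the knob at (268,248), and the mouth at (281,189). I'll enlarge both to refine these.

```bash
python3 - <<'E'
import cv2,numpy as np
a=cv2.imread("pics/side0.png")[160:280,290:450]; b=cv2.imread("pics/top0.png")[165:285,240:400]
cv2.imwrite("pics/zs.png",cv2.resize(a,None,fx=5,fy=5,interpolation=cv2.INTER_CUBIC))
cv2.imwrite("pics/zt.png",cv2.resize(b,None,fx=5,fy=5,interpolation=cv2.INTER_CUBIC))
E
```

```text
(no output)
```

View pics/zs.png

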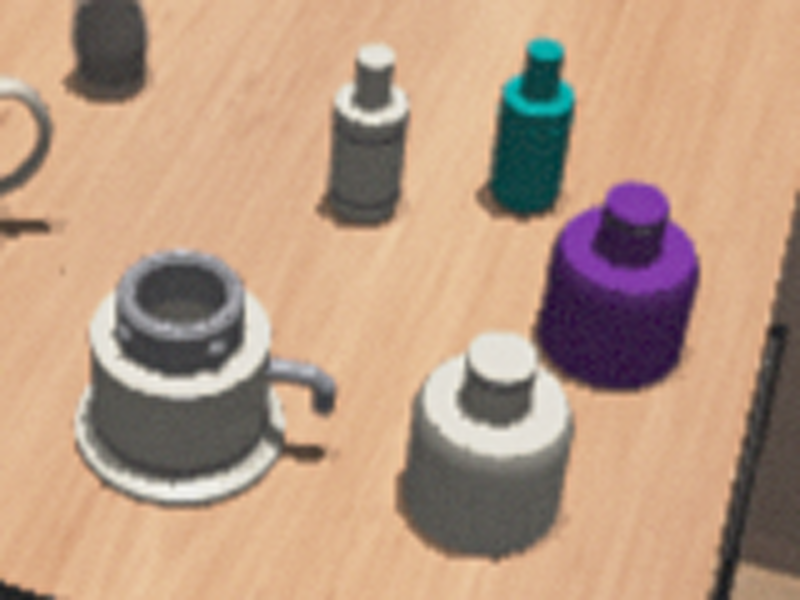

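View pics/zt.png

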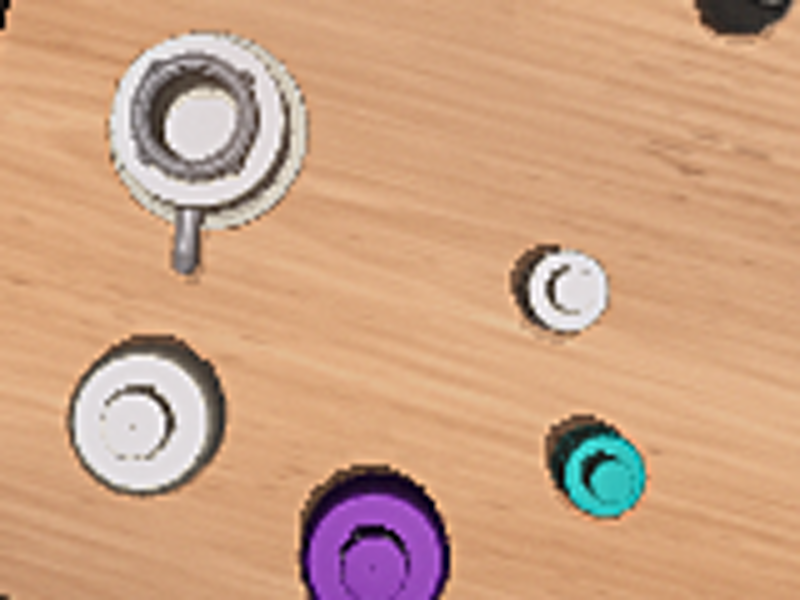

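Enlarged points, in 5x pixels:

| Point | Side | Top |
|---|---|---|
| Stem top | (376,54) | (576,288) |
| Knob top | (502,357) | (133,426) |
| Mouth | (180,293) | (197,116) |

The purple and turquoise look-alikes are clearly separate.

```bash
cat > h.py <<'E'
import numpy as np
from cell import manip
from scipy.spatial.transform import Rotation as R
def tri(obs):
    A=np.zeros((3,3));b=np.zeros(3);rays=[]
    for n,u,v in obs:
        c=manip.calibration(n);d=R.from_rotvec(c["orientation"]).apply([(u-c["cx"])/c["fx"],(v-c["cy"])/c["fy"],1]);d/=np.linalg.norm(d)
        P=np.eye(3)-np.outer(d,d);A+=P;b+=P@c["position"];rays.append((P,c["position"]))
    x=np.linalg.solve(A,b); return x,[np.linalg.norm(P@(x-p)) for P,p in rays]
def proj(n,X):
    c=manip.calibration(n);p=R.from_rotvec(c["orientation"]).inv().apply(np.atleast_2d(X)-c["position"])
    return p[:,:2]/p[:,2:]*c["fx"]+[c["cx"],c["cy"]]
def go(target,yaw=None):  # shift in tool units of row to put TCP on target
    s=manip.observe();r=R.from_rotvec(s["tcp_rot"]);M=r.as_matrix()
    print("t",round(s["clock"],2),"tcp",s["ee_pos"].round(4),"toolx",M[:,0].round(3),"tooly",M[:,1].round(3),"z",M[:,2].round(3))
    print("rows sum", (M.T@(np.array(target)-s["ee_pos"])/0.15).round(3), "F",s["wrist_force"].round(1),"grip",s["grip_width"].round(4),s["gripper_force"])
E
python3 - <<'E'
from h import *
z=lambda a,o:((a[0]+.5)/5-.5+o[0],(a[1]+.5)/5-.5+o[1])
for n,a,b in[("stem",(376,54),(576,288)),("knob",(502,357),(133,426)),("mouth",(180,293),(197,116))]:
    x,e=tri([("side",*z(a,(290,160))),("top",*z(b,(240,165)))]);print(n,x.round(4),np.round(e,4),np.hypot(*x[:2]))
for n,p,h in[("salt",(394,158),.085),("mug",(333,118),.099),("jar",(262,100),.106)]:
    c=manip.calibration("top");d=R.from_rotvec(c["orientation"]).apply([(p[0]-c["cx"])/c["fx"],(p[1]-c["cy"])/c["fy"],1]);print(n,(c["position"]+d*(h-c["position"][2])/d[2]).round(3))
go([0,0,0])
E
```

```text
stem [ 0.5212 -0.3824  0.093 ] [0. 0.] 0.6464768572236885
knob [ 0.465  -0.1982  0.0849] [0.0006 0.0006] 0.5054734904388092
mouth [ 0.595  -0.2239  0.0812] [0.0008 0.0008] 0.6357468028507263
salt [ 0.657 -0.467  0.085]
mug [ 0.739 -0.338  0.099]
jar [ 0.776 -0.19   0.106]
t 0.1 tcp [0.1797 0.598  0.2305] toolx [-0.958  0.288 -0.   ] tooly [ 0.288  0.958 -0.002] z [-0.    -0.002 -1.   ]Traceback (most recent call last):
  File "<stdin>", line 7, in <module>
  File "h.py", line 16, in go
    print("rows sum", (M.T@(np.array(target)-s["ee_pos"])/0.15).round(3), "F",s["wrist_force"].round(1),"grip",s["grip_width"].round(4),s["gripper_force"])
                                                                                                               ^^^^^^^^^^^^^^^^^^^^^
AttributeError: 'float' object has no attribute 'round'
```

```bash
sed -i 's/s\["grip_width"\].round(4)/round(s["grip_width"],4)/' h.py
python3 -m jog '[[-0.15,-0.12,0,0],[-0.28,-0.22,0,0],[-0.28,-0.22,0,0],[-0.28,-0.22,0,0],[-0.28,-0.22,0,0],[-0.28,-0.22,0,0],[-0.28,-0.22,0,0],[-0.26,-0.22,0,0],[-0.25,-0.22,0,0],[-0.15,-0.32,0,0],[-0.15,-0.32,0,0],[-0.15,-0.32,0,0],[-0.15,-0.32,0,0],[-0.15,-0.32,0,0],[-0.15,-0.32,0,0],[-0.15,-0.32,0,0],[-0.15,-0.32,0,0],[-0.15,-0.3,0,0],[-0.15,-0.3,0,0],[0,0,0,0]]' 0.5 40
python3 -c "
from h import *
go([.5212,-.3824,.13])"
```

```text
clock: 2.6
ee_pos: [0.5128, -0.2968, 0.2304]
tcp_rot: [-0.469, -3.106, 0.005]
wrist_force: [0.1, 0.3, 0.8]
grip_width: 0.0426
gripper_force: 0.0
t 2.6 tcp [ 0.5128 -0.2968  0.2304] toolx [-0.955  0.295 -0.   ] tooly [ 0.295  0.955 -0.003] z [-0.001 -0.003 -1.   ]
rows sum [-0.222 -0.527  0.671] F [0.1 0.3 0.8] grip 0.0426 0.0
```

```bash

python3 -m jog '[[-0.07,-0.17,0,0],[-0.08,-0.18,0,0],[-0.07,-0.18,0.1,0],[0,0,0.25,0],[0,0,0.25,0],[0,0,0.07,0],[0,0,0,0],[0,0,0,0]]'
python3 -c "
from h import *
go([.5212,-.3824,.068])
import cv2
a=manip.snapshot('side')[120:240,290:450,::-1];b=manip.snapshot('top')[165:285,240:400,::-1]
cv2.imwrite('pics/g1.png',np.hstack([cv2.resize(i,(400,300),interpolation=2) for i in(a,b)]))"
```

```text
clock: 3.6
ee_pos: [0.5239, -0.377, 0.1324]
tcp_rot: [0.456, 3.106, -0.001]
wrist_force: [0.0, -0.8, 0.4]
grip_width: 0.0426
gripper_force: 0.0
t 3.6 tcp [ 0.5239 -0.377   0.1324] toolx [-0.958  0.287 -0.003] tooly [ 0.287  0.958 -0.001] z [ 0.003 -0.001 -1.   ]
rows sum [ 0.008 -0.039  0.429] F [ 0.  -0.8  0.4] grip 0.0426 0.0
```

View pics/g1.png

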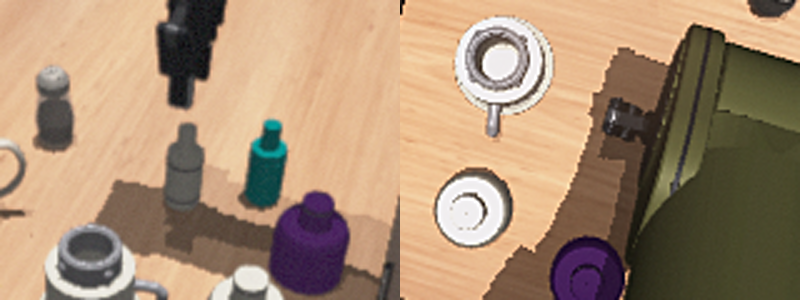

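The gripper hangs straight above the stem in the side view: tips near (180,100), stem top near (186,130). In the top view the arm hides the cartridge. I'll descend and grip.

```bash

python3 -m jog '[[0.01,-0.04,0,0],[0,0,0.15,0],[0,0,0.15,0],[0,0,0.11,0],[0,0,0.01,0],[0,0,0,0],[0,0,0,0]]'
python3 -c "
from h import *
go([.5212,-.3824,.068])"
python3 -m jog '[[0,0,0,0],[0,0,0,0],[0,0,0,0],[0,0,0,0],[0,0,0,0],[0,0,0,0]]' 0 50
python3 -c "
from h import *
go([.5212,-.3824,.2])"
```

```text
clock: 4.58
ee_pos: [0.5202, -0.3825, 0.0687]
tcp_rot: [0.457, 3.107, -0.001]
wrist_force: [-0.2, 0.0, 0.7]
grip_width: 0.0426
gripper_force: 0.0
t 4.58 tcp [ 0.5202 -0.3825  0.0687] toolx [-0.958  0.288 -0.002] tooly [ 0.288  0.958 -0.   ] z [ 0.002 -0.001 -1.   ]
rows sum [-0.006  0.002  0.005] F [-0.2  0.   0.7] grip 0.0426 0.0
clock: 5.32
ee_pos: [0.52, -0.3823, 0.0684]
tcp_rot: [0.457, 3.107, -0.001]
wrist_force: [-0.0, 1.1, 5.5]
grip_width: 0.0163
gripper_force: 48.9
t 5.33 tcp [ 0.52   -0.3823  0.0684] toolx [-0.958  0.288 -0.001] tooly [ 0.288  0.958 -0.   ] z [ 0.001 -0.    -1.   ]
rows sum [-0.009  0.001 -0.877] F [-0.   1.1  5.5] grip 0.0163 48.8623183965683
```

```bash

python3 -m jog '[[0,0,-0.1,0],[0,0,-0.2,0],[0,0,-0.2,0],[0,0,-0.2,0],[0,0,-0.08,0],[-0.02,0.15,0,0],[-0.04,0.25,0,0],[-0.04,0.25,0,0],[-0.04,0.25,0,0],[-0.03,0.15,0,0],[-0.01,0.1,0,0],[0,0,0,0],[0,0,0,0],[0,0,0,0]]'
python3 -c "
from h import *
go([.595,-.2239,.18])
import cv2
a=manip.snapshot('side')[100:280,230:430,::-1];b=manip.snapshot('top')[130:280,200:400,::-1]
cv2.imwrite('pics/l1.png',cv2.resize(a,None,fx=3.3,fy=3.3,interpolation=2))
cv2.imwrite('pics/l1t.png',cv2.resize(b,None,fx=3.3,fy=3.3,interpolation=2))"
```

```text
clock: 7.08
ee_pos: [0.5943, -0.2263, 0.1846]
tcp_rot: [-0.46, -3.107, 0.001]
wrist_force: [0.5, -1.0, -1.3]
grip_width: 0.0165
gripper_force: 48.9
t 7.08 tcp [ 0.5943 -0.2263  0.1846] toolx [-0.957  0.29   0.   ] tooly [ 0.29   0.957 -0.001] z [-0.001 -0.001 -1.   ]
rows sum [0.    0.017 0.031] F [ 0.5 -1.  -1.3] grip 0.0165 48.85869920253754
```

View pics/l1.png

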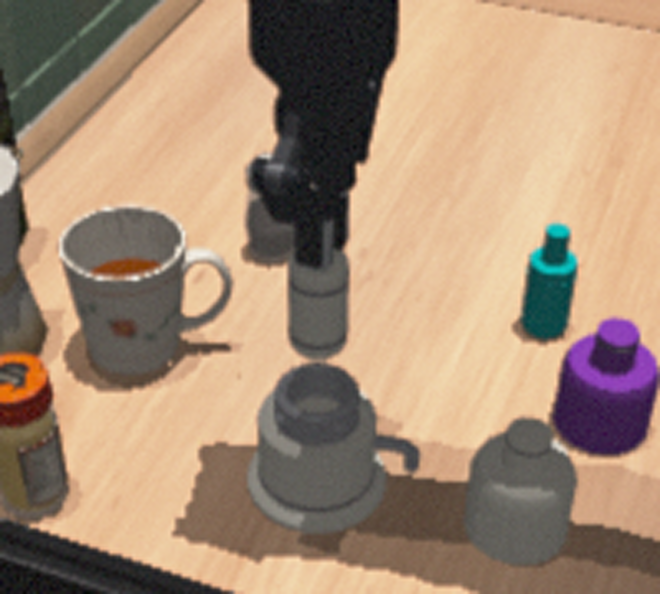

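The cartridge hangs upright from the grip, its body spanning columns 289–348 of the crop (rows 260–355). The housing mouth is just below and centred near (317,395). Next I'll compare projections.

```bash
python3 -c "
from h import *
s=manip.observe();t=s['ee_pos'];M=R.from_rotvec(s['tcp_rot']).as_matrix()
z0=t[2]-.068
for d in(-.002,0,.002,.004):
    a=t+M[:,0]*d
    P=proj('side',[[a[0],a[1],z0+h] for h in(0,.065)]); print(d,((P-[230,100]+.5)*3.3-.5).round(1).tolist())
P=proj('side',[.595,-.2239,.0815]);print(((P-[230,100]+.5)*3.3-.5))
"
```

```text
-0.002 [[316.3, 345.8], [317.0, 260.8]]
0 [[319.4, 346.7], [320.2, 261.6]]
0.002 [[322.4, 347.5], [323.4, 262.5]]
0.004 [[325.5, 348.4], [326.6, 263.3]]
[[317.91914788 391.06833019]]
```

View pics/l1t.png

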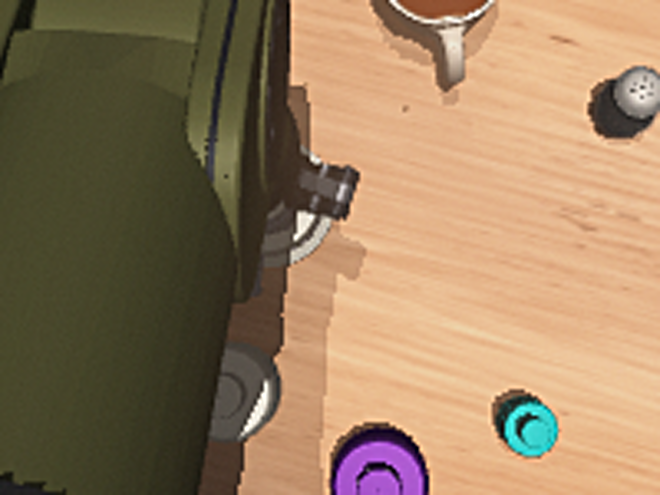

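```bash

python3 -m jog '[[0.007,0.016,0,0],[0,0,0.1,0],[0,0,0.07,0],[0,0,0.03,0],[0,0,0.03,0],[0,0,0,0],[0,0,0,0]]'
python3 -c "
from h import *
go([.594,-.2237,.14])"
```

```text
clock: 8.05
ee_pos: [0.595, -0.2221, 0.1505]
tcp_rot: [0.457, 3.108, 0.0]
wrist_force: [-0.3, -0.5, -0.1]
grip_width: 0.0161
gripper_force: 48.9
t 8.05 tcp [ 0.595  -0.2221  0.1505] toolx [-0.958  0.288 -0.001] tooly [0.288 0.958 0.   ] z [ 0.001 -0.    -1.   ]
rows sum [ 0.003 -0.012  0.07 ] F [-0.3 -0.5 -0.1] grip 0.0161 48.861345648765564
```

```bash

python3 -m jog '[[0.004,-0.011,0,0],[0,0,0.02,0],[0,0,0.02,0],[0,0,0,0]]'
python3 -c "
from h import *
go([.594,-.2237,.135])"
```

```text
clock: 8.55
ee_pos: [0.5935, -0.2232, 0.1439]
tcp_rot: [-0.456, -3.108, -0.001]
wrist_force: [-0.0, 0.2, -1.0]
grip_width: 0.0164
gripper_force: 48.9
t 8.55 tcp [ 0.5935 -0.2232  0.1439] toolx [-0.958  0.287  0.001] tooly [0.287 0.958 0.   ] z [-0.001  0.    -1.   ]
rows sum [-0.004 -0.002  0.059] F [-0.   0.2 -1. ] grip 0.0164 48.86099696159363
```

```bash

python3 -m jog '[[0,0,0.03,0],[0,0,0.03,0],[0,0,0.03,0],[0,0,0,0]]'
python3 -c "
from h import *
go([.594,-.2237,.135])"
```

```text
clock: 9.05
ee_pos: [0.5935, -0.2232, 0.1302]
tcp_rot: [-0.456, -3.108, -0.001]
wrist_force: [0.1, 1.0, -1.7]
grip_width: 0.016
gripper_force: 48.7
t 9.05 tcp [ 0.5935 -0.2232  0.1302] toolx [-0.958  0.287  0.001] tooly [0.287 0.958 0.   ] z [-0.001  0.001 -1.   ]
rows sum [-0.004 -0.003 -0.032] F [ 0.1  1.  -1.7] grip 0.016 48.743834495544434
```

In the bore, no contact force. Continuing down (floor expected at TCP ≈ 0.088).

```bash

python3 -m jog '[[0,0,0.04,0],[0,0,0.04,0],[0,0,0.04,0],[0,0,0.04,0],[0,0,0.04,0],[0,0,0,0]]'
python3 -m jog '[[0,0,0.03,0],[0,0,0.02,0],[0,0,0.02,0],[0,0,0.015,0],[0,0,0,0],[0,0,0,0]]'
```

```text
clock: 9.8
ee_pos: [0.5935, -0.2231, 0.1001]
tcp_rot: [-0.456, -3.108, -0.001]
wrist_force: [1.5, 1.5, -3.1]
grip_width: 0.0161
gripper_force: 48.8
clock: 10.55
ee_pos: [0.594, -0.2232, 0.0884]
tcp_rot: [0.456, 3.108, 0.0]
wrist_force: [-0.3, 2.7, 4.3]
grip_width: 0.0162
gripper_force: 49.5
```

```bash

python3 -m jog '[[0,0,0.01,0],[0,0,0,0],[0,0,0,0]]'
python3 -m jog '[[0,0,0,0],[0,0,0,0],[0,0,0,0],[0,0,0,0]]' 0.5
python3 -m jog '[[0,0,-0.05,0],[0,0,-0.15,0],[0,0,-0.25,0],[0,0,-0.2,0],[0,0,0,0]]'
python3 -c "
from h import *
go([.465,-.1982,.14])"
```

```text
clock: 10.92
ee_pos: [0.5942, -0.2232, 0.0884]
tcp_rot: [0.456, 3.107, -0.0]
wrist_force: [-2.9, 3.7, 13.2]
grip_width: 0.0159
gripper_force: 50.7
clock: 11.42
ee_pos: [0.5935, -0.2237, 0.0862]
tcp_rot: [-0.457, -3.108, 0.0]
wrist_force: [-0.1, -0.4, -0.3]
grip_width: 0.0429
gripper_force: 0.0
clock: 12.05
ee_pos: [0.5956, -0.224, 0.1872]
tcp_rot: [0.456, 3.102, -0.001]
wrist_force: [0.9, 0.9, -0.3]
grip_width: 0.0427
gripper_force: 0.0
t 12.05 tcp [ 0.5956 -0.224   0.1872] toolx [-0.958  0.288 -0.006] tooly [0.288 0.958 0.   ] z [ 0.006 -0.002 -1.   ]
rows sum [ 0.885 -0.086  0.309] F [ 0.9  0.9 -0.3] grip 0.0427 0.0
```

```bash

python3 -m jog '[[0.1,-0.01,0,0],[0.25,-0.02,0,0],[0.25,-0.03,0,0],[0.18,-0.02,0,0],[0.1,-0.01,0,0],[0,0,0.2,0],[0,0,0,0],[0,0,0,0]]' 0.6
python3 -c "
from h import *
go([.465,-.1982,.062])
import cv2
a=manip.snapshot('side')[130:280,230:430,::-1]
cv2.imwrite('pics/k1.png',cv2.resize(a,None,fx=3.3,fy=3.3,interpolation=2))"
```

```text
clock: 13.05
ee_pos: [0.4636, -0.1983, 0.1542]
tcp_rot: [0.456, 3.108, 0.0]
wrist_force: [0.1, 0.5, 1.1]
grip_width: 0.051
gripper_force: 0.0
t 13.05 tcp [ 0.4636 -0.1983  0.1542] toolx [-0.958  0.287  0.   ] tooly [0.287 0.958 0.   ] z [ 0.  0. -1.]
rows sum [-0.009  0.003  0.615] F [0.1 0.5 1.1] grip 0.051 0.0
```

View pics/k1.png

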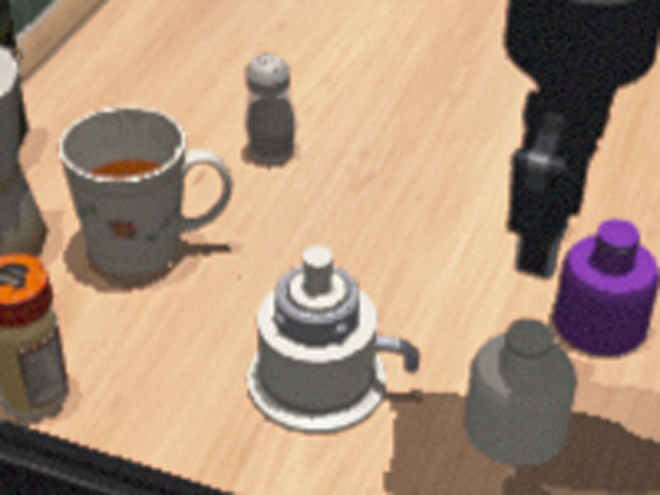

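The cartridge sits fully in the housing, with only its stem showing at (318,262). The gripper is above the cap knob at (530,335), and the bystanders are untouched. I'll descend onto the knob.

```bash

python3 -m jog '[[-0.008,0.003,0.15,0],[0,0,0.18,0],[0,0,0.15,0],[0,0,0.1,0],[0,0,0.02,0],[0,0,0,0],[0,0,0,0]]'
python3 -m jog '[[0,0,0,0],[0,0,0,0],[0,0,0,0],[0,0,0,0],[0,0,0,0],[0,0,0,0]]' 0 70
python3 -c "
from h import *
go([.465,-.1982,.18])"
```

```text
clock: 13.98
ee_pos: [0.4651, -0.1985, 0.0647]
tcp_rot: [0.457, 3.107, -0.0]
wrist_force: [0.8, -0.5, -1.1]
grip_width: 0.0512
gripper_force: 0.0
clock: 14.72
ee_pos: [0.465, -0.1984, 0.0648]
tcp_rot: [0.457, 3.107, -0.0]
wrist_force: [-0.5, -0.5, 6.7]
grip_width: 0.0254
gripper_force: 68.4
t 14.72 tcp [ 0.465  -0.1984  0.0648] toolx [-0.958  0.288 -0.001] tooly [ 0.288  0.958 -0.   ] z [ 0.001 -0.    -1.   ]
rows sum [-0.001  0.001 -0.768] F [-0.5 -0.5  6.7] grip 0.0254 68.38194251060486
```

```bash

python3 -m jog '[[0,0,-0.1,0],[0,0,-0.2,0],[0,0,-0.25,0],[0,0,-0.25,0],[0,0,-0.1,0],[-0.1,0.01,0,0],[-0.2,0.02,0,0],[-0.25,0.03,0,0],[-0.2,0.02,0,0],[-0.1,0.01,0,0],[-0.03,0,0,0],[0,0,0,0],[0,0,0,0]]'
python3 -c "
from h import *
go([.595,-.2235,.16])
import cv2
a=manip.snapshot('side')[130:280,230:430,::-1]
cv2.imwrite('pics/k2.png',cv2.resize(a,None,fx=3.3,fy=3.3,interpolation=2))
for z in(.135,.137): print(z,((proj('side',[.595,-.2235,z])-[230,130]+.5)*3.3-.5).round(1))"
```

```text
clock: 16.35
ee_pos: [0.594, -0.2233, 0.1992]
tcp_rot: [-0.457, -3.107, 0.0]
wrist_force: [0.0, 1.5, -0.5]
grip_width: 0.0255
gripper_force: 68.8
t 16.35 tcp [ 0.594  -0.2233  0.1992] toolx [-0.958  0.288  0.001] tooly [ 0.288  0.958 -0.   ] z [-0.001  0.    -1.   ]
rows sum [-0.007  0.001  0.261] F [ 0.   1.5 -0.5] grip 0.0255 68.84222388267517
0.135 [[318.4 227.1]]
0.137 [[318.5 224.6]]
```

View pics/k2.png

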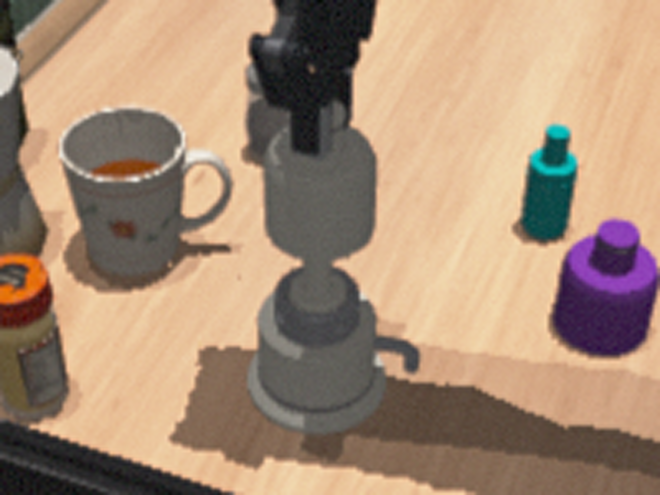

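The cap is held upright over the stem. Its body spans columns 264–377, centre 320.5 against 318.4 wanted, so it needs about 1 mm in +x.

```bash

python3 -m jog '[[-0.009,0,0,0],[0,0,0.1,0],[0,0,0.1,0],[0,0,0.08,0],[0,0,0,0],[0,0,0,0]]'
python3 -c "
from h import *
go([.5952,-.2235,.145])"
```

```text
clock: 17.15
ee_pos: [0.5965, -0.2237, 0.1571]
tcp_rot: [0.457, 3.108, 0.0]
wrist_force: [1.1, -0.0, -1.0]
grip_width: 0.0253
gripper_force: 68.8
t 17.15 tcp [ 0.5965 -0.2237  0.1571] toolx [-0.958  0.288 -0.   ] tooly [0.288 0.958 0.   ] z [ 0.  0. -1.]
rows sum [ 0.009 -0.001  0.081] F [ 1.1 -0.  -1. ] grip 0.0253 68.84287476539612
```

```bash

python3 -m jog '[[0.008,0,0,0],[0,0,0.03,0],[0,0,0.03,0],[0,0,0.02,0],[0,0,0,0],[0,0,0,0]]'
python3 -c "
from h import *
go([.5952,-.2235,.137])"
```

```text
clock: 17.9
ee_pos: [0.5952, -0.2234, 0.145]
tcp_rot: [0.457, 3.108, 0.0]
wrist_force: [0.3, -1.0, -0.6]
grip_width: 0.0255
gripper_force: 68.8
t 17.9 tcp [ 0.5952 -0.2234  0.145 ] toolx [-0.958  0.288 -0.   ] tooly [0.288 0.958 0.   ] z [ 0.  0. -1.]
rows sum [-0.    -0.001  0.054] F [ 0.3 -1.  -0.6] grip 0.0255 68.84347558021545
```

```bash

python3 -m jog '[[0,0,0.025,0],[0,0,0.025,0],[0,0,0,0],[0,0,0,0]]'
python3 -m jog '[[0,0,0.015,0],[0,0,0.015,0],[0,0,0,0],[0,0,0,0]]'
```

```text
clock: 18.4
ee_pos: [0.5952, -0.223, 0.1375]
tcp_rot: [0.456, 3.108, 0.001]
wrist_force: [0.5, 1.2, 0.1]
grip_width: 0.0257
gripper_force: 68.8
clock: 18.9
ee_pos: [0.5955, -0.2234, 0.1333]
tcp_rot: [0.457, 3.107, 0.0]
wrist_force: [0.3, 0.2, 3.0]
grip_width: 0.0256
gripper_force: 69.1
```

```bash

python3 -m jog '[[0,0,0.015,0],[0,0,0.015,0],[0,0,0,0],[0,0,0,0]]'
python3 -m jog '[[0,0,0.01,0],[0,0,0.01,0],[0,0,0,0],[0,0,0,0]]'
```

```text
clock: 19.4
ee_pos: [0.5946, -0.2229, 0.1276]
tcp_rot: [-0.456, -3.107, -0.001]
wrist_force: [1.6, 2.1, -5.9]
grip_width: 0.0255
gripper_force: 69.1
clock: 19.9
ee_pos: [0.5951, -0.2235, 0.1257]
tcp_rot: [0.457, 3.108, -0.0]
wrist_force: [1.0, 1.7, -1.1]
grip_width: 0.0256
gripper_force: 69.4
```

```bash

python3 -m jog '[[0,0,0.01,0],[0,0,0,0],[0,0,0,0],[0,0,0,0]]'
```

```text
clock: 20.4
ee_pos: [0.5951, -0.2234, 0.1249]
tcp_rot: [0.457, 3.108, -0.0]
wrist_force: [-1.2, 2.1, 4.9]
grip_width: 0.0255
gripper_force: 70.5
```

```bash

python3 -m jog '[[0,0,0.006,0],[0,0,0,0],[0,0,0,0],[0,0,0,0],[0,0,0,0]]'
python3 -m jog '[[0,0,0,0],[0,0,0,0]]'
```

```text
clock: 21.02
ee_pos: [0.5951, -0.2234, 0.1249]
tcp_rot: [0.457, 3.108, -0.001]
wrist_force: [-3.7, 2.9, 10.9]
grip_width: 0.0255
gripper_force: 70.9
clock: 21.28
ee_pos: [0.5951, -0.2234, 0.1249]
tcp_rot: [0.457, 3.108, -0.001]
wrist_force: [-3.6, 2.1, 11.7]
grip_width: 0.0254
gripper_force: 70.9
```

```bash

python3 -m jog '[[0,0,-0.001,0],[0,0,0,0],[0,0,0,0],[0,0,0,0]]'
python3 -c "
from h import *
import cv2
a=manip.snapshot('side')[130:280,230:430,::-1]
cv2.imwrite('pics/k3.png',cv2.resize(a,None,fx=3.3,fy=3.3,interpolation=2))"
```

```text
clock: 21.78
ee_pos: [0.5951, -0.2234, 0.1249]
tcp_rot: [0.457, 3.108, -0.001]
wrist_force: [-4.4, 2.8, 10.2]
grip_width: 0.0257
gripper_force: 70.9
```

View pics/k3.png

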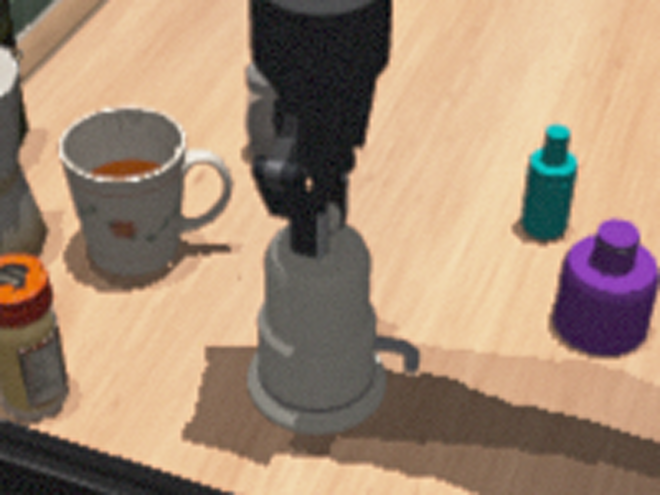

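The cap sits flush on the shoulder around (318,320), and the bystanders are unmoved. Handing in with about a 10 N push.

```bash
python3 -c "
from cell import manip
print(manip.hand_in())"
```

```text
the job is handed in; nothing more can be done
None
```

The job is handed in at about 22 s: the cartridge is fully in the housing, the cap clicked home on the shoulder, the gripper was still pressing on it with about 10 N, and the bystanders looked unmoved in the last picture.

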